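Punch the drill spot of a name plate

TASK

Take the spring-loaded centre punch out of its wooden stand, set its tip in the drill spot of the aluminium name plate and press it straight down, gently, only until its spring snaps and the mark is struck (never harder than 20 N on the plate). Then put the punch back fully home, upright in its stand, and let go. Leave everything else on the table alone.

Things in the scene. Friction and masses are not known exactly. Their poses are not given: they have to be found in the camera images.
- grip (a point): Middle of the grip of the spring-loaded centre punch: an upright dark steel cylinder 18 mm across with fine rings, graspable from 5 to 57 mm above the underside of its steel flange (32 mm across, 5 mm thick). The point lies on the punch's axis 30 mm above the flange's underside; z points up along the punch. It hangs by the flange in its stand.
- stand_top (a point): Centre of the mouth of the hole in the top of the punch's stand, a fixed brown wooden block 70 x 70 x 60 mm high; the hole is 18 mm across and goes right through. Home, the punch stands upright in it with its flange flat on the top.
- spot (a point): The drill spot: middle of the mouth of the only hole in the aluminium name plate (100 x 60 x 8 mm), level with the plate's upper face, 26 mm above the table. It lies on the plate's long middle line, 28 mm from its centre. It is a conical countersink, 13 mm across at the face and 8 mm at its flat darker floor, 2.8 mm below the face; four scribed lines point to it.
- mark (a joint): Depth of the punched mark in the drill spot's floor, in m: 0 unmarked, 0.0022 struck. The floor holds until the tip presses with 10 to 15 N; then the punch snaps: the force drops at once by several N, and the floor is struck 2.2 mm deeper and stays so. Pressed beside the spot nothing snaps. Over 20 N the plate is bent.
- tub: bystander: white plastic tub 72 mm across, 42 mm high
- sanding_block: bystander: cork sanding block 70 x 40 x 28 mm
- brush: bystander: wooden brush lying on the table
- tape_roll: bystander: brown roll of paper tape lying flat, 76 mm across, 24 mm high
- glue_jar: bystander: white glue jar 60 mm across, 70 mm high
- punch: The whole punch, about 160 g; origin in the middle of the flange's underside. Below: a nose 14 mm across, 22 mm long, then a thin tube, then the tip, a round-ended rod 5 mm across that springs into the tube by up to 10 mm (1 N at first, then 5 N per mm). The tip's end is 34 to 46 mm below the flange's underside: it depends on how the tube was last set, which is not measured.
- fixture: The name plate held between two wooden cleats (30 mm above the table) on a plywood board 130 x 96 x 18 mm, fixed; origin in the middle of the board's underside, x along the plate towards the end with the spot.
Things that resemble listed ones, but are neither listed nor needed, are in the scene too. Leave any blue look-alike of the punch alone.

How it is judged:
By the outcome, as a careful person would: the job done as asked, in the order asked, and still so for the second after the job is handed in, with the robot touching nothing.
It also fails if it takes over 51 s, if anything falls off the work surface, if the arm or the gripper's body presses on something with over 40 N, if the wrist force passes 120 N, or if a joint passes its speed limit or range.

ROBOT

A 6-joint arm with a two-finger parallel gripper is mounted at the origin on the work surface. World frame = base frame: x ahead of the robot, y to its left, z up, the work surface at z = 0. Lengths are in mm, angles in rad, forces in N, time in s.
With the tool pointing down it reaches from about 250 to 800 mm from the base axis. Payload 8.5 kg.
Tool frame: the origin (TCP) lies midway between the tips of the shut fingers; the grasp point (between the pads) lies behind it (r.grip_point_offset is the z of the grasp point in the tool frame, in mm); z points along the fingers, y is the line along which they close (so a half turn about z gives the same grasp; the last joint's range is limited). The gripper opens to 85 mm and grips with 20 to 120 N. Pads are 22 mm wide; open, the fingers measure 114 mm over their backs; the gripper's body (76 mm by 85 mm) begins 54 mm behind the grasp point. The pads swing forward as they close: fully open they stand 13 mm farther back than shut.
Start: joints at [1.207, 0.238, -0.013, 1.319, 0, 1.571], TCP at [186.792, 490.599, 231.276] pointing down, gripper open.
Joint ranges: [-2.66, 2.66], [-1.03, 1.9], [-1.14, 1.46], [-1.82, 2.27], [-1.45, 1.34], [-3.14, 3.14]. Speed limits (rad/s): [2.22, 2.22, 2.79, 3.14, 3.14, 3.14].

INTERFACE

Orientations are given as a unit quaternion [x, y, z, w].
In Python, from rig import r, viewer, finish_job gives the robot as it stands. The module is installed in compiled form; this text tells all that it offers.
- The arm moves only by the tool servo_tool, never from a script. Its argument "series" is a list of rows, each an object with "travel": the shift along the tool's x, y, z in mm, a list of three; "twist": the turn about the tool's z in rad. In form: [{"travel": [tx, ty, tz], "twist": twist}, ...]. A call has 1 to 8 rows; each row shifts and turns the commanded pose from where the row before left it, along the tool's axes as they then stand; what a row does not reach is not made up. A row lasts 1/8 s, in which the tool goes at most 62.5 mm and 10.7 degrees, less where a joint would pass 70% of its speed; a pose out of reach is approached as far as the arm can. A call is refused whole if a number of a shift passes 62.5 or a number of a turn 0.188, either way. A call with a gripper value outside its range is refused whole. "claw" is the opening, from -1 (shut) to 1 (fully open), so that 0 is half open, set as the call begins (left out, the last holds). The fingers move at their own pace and stop on an object; "force" is the grip in N (left out, the last holds). Time passes only in rows, so rows that do not move let the fingers close. It gives the time, the measured TCP pose, the force, the opening and the grip force at its end, in the units of the state.
- r.observe(): the state, without advancing time (a new reading comes with each control period).
- viewer.get_image(name): name is "scene" or "top" or "wrist"; returns a dict with "color" (384x512x3 uint8, red, green, blue), "fx", "fy", "cx", "cy" (pixels), "rvec" (rotation vector, rad) and "tvec" (3), from world to camera coordinates, as OpenCV has them; the wrist camera has in their place "T_tool_cam" (4x4, takes a point from camera to tool coordinates, whose origin is the TCP and whose axes are the flange's). Camera axes: x right, y down, z forward; pixel columns grow to the right and rows downward; lengths in mm; the calibration is good to about 2 mm. A picture is of the moment at which its call begins: read the wrist's pose just before it. There is no depth.
- finish_job(): hands the job in; it is judged then, once.
The state is a dict: "clock": time; "q": joint angles; "dq": joint speeds; "joint_efforts": joint torques, N m; "tcp_pos": TCP position; "eef_rot": TCP orientation; "ft_force": force on the tool from outside, world axes, zero at the start; "torque": the same for the moment, N m; "grip_width": finger opening in mm; "gripper_force": force on a finger pad.
Only numpy, scipy, OpenCV 4.12 (cv2) and the standard library are available. Lean on these libraries where they do the work, as an engineer would, in place of code of your own. Each camera call takes 0.05 s, during which the arm holds its last target. There are 200 camera calls.

## Working session

There is one attempt and no reset: what is moved stays moved. The work goes in short steps, Python scripts to look and compute and a tool call to move; the robot and the scene stay as the last step left them, time stands still between calls to the robot, and variables do not carry over. Pictures are saved under pics/ and viewed, at most 10 in all, crops included, and the job is handed in when it is done.

Besides the shell and the picture viewer there is one more tool, called after "Emit:" in YAML: its name, and indented under it one key for each argument. servo_tool: Moves the arm, as the interface text tells. Its arguments: {"type":"object","properties":{"series":{"type":"array"},"claw":{"type":"number"},"force":{"type":"number"}},"required":["series"]}

```bash
mkdir -p pics; cat > h.py <<'E'
from rig import r, viewer, finish_job
import numpy as np, cv2
from scipy.spatial.transform import Rotation as R
def cam(name):
    s=r.observe(); im=viewer.get_image(name)
    K=np.array([[im['fx'],0,im['cx']],[0,im['fy'],im['cy']],[0,0,1.]])
    if name=='wrist':
        T=np.eye(4);T[:3,:3]=R.from_quat(s['eef_rot']).as_matrix();T[:3,3]=s['tcp_pos']
        M=T@np.array(im['T_tool_cam']); Rw,c=M[:3,:3],M[:3,3]
    else:
        Rc=cv2.Rodrigues(np.array(im['rvec'],float))[0]; Rw=Rc.T; c=-Rw@np.array(im['tvec'],float).ravel()
    return im['color'],K,Rw,c
def ray(K,Rw,c,u,v):
    d=Rw@np.linalg.inv(K)@np.array([u,v,1.]); return d/np.linalg.norm(d)
def onz(K,Rw,c,u,v,z):
    d=ray(K,Rw,c,u,v); return c+d*(z-c[2])/d[2]
def tri(obs):  # list of (c,d)
    A=sum(np.eye(3)-np.outer(d,d) for c,d in obs); b=sum((np.eye(3)-np.outer(d,d))@c for c,d in obs)
    return np.linalg.solve(A,b)
def proj(K,Rw,c,p):
    q=K@(Rw.T@(np.array(p)-c)); return q[:2]/q[2]
def save(n,img): cv2.imwrite('pics/'+n+'.png',img[...,::-1])
E
python3 - <<'E'
from h import *
s=r.observe(); print(s, r.grip_point_offset)
a=[]
for n in ['top','scene']:
    I,K,Rw,c=cam(n); print(n,K[0,0],K[0,2],K[1,2],c.round(1),Rw.round(3).tolist()); save(n,I); np.savez('pics/'+n+'.npz',I=I,K=K,Rw=Rw,c=c)
    a.append(I)
E
```

```text
{'clock': 0.0, 'q': array([ 1.20698560e+00,  2.38783372e-01, -1.42440700e-02,  1.31922016e+00,
       -3.24950008e-05,  1.57079437e+00]), 'dq': array([ 0.00056227, -0.00010069,  0.00118177,  0.00124314, -0.00010304,
       -0.00109479]), 'joint_efforts': array([ 2.55416693e-03, -5.38786054e+01,  3.46437120e+01,  1.83755276e-02,
       -5.36006712e-05,  9.13935509e-06]), 'tcp_pos': array([186.67503787, 490.24186921, 230.6802438 ]), 'eef_rot': array([ 1.80902806e-01,  9.83500711e-01, -7.16601869e-04, -1.15291451e-04]), 'ft_force': array([-0.32435503, -0.63253846, -0.10100615]), 'torque': array([-0.0190702 , -0.00688785, -0.01008962]), 'gripper_force': 0.0, 'grip_width': 85.17484851266813} -18.700000000000003
top 398.7444414255112 249.54238536695692 187.11117330431048 [ 465.4   -8.7 1005.5] [[-0.001, -0.993, 0.116], [-1.0, 0.004, 0.026], [-0.027, -0.116, -0.993]]
scene 403.6780262312624 258.9744234021982 191.93849246263844 [ 956.5 -374.8  650.6] [[0.705, 0.514, -0.489], [0.709, -0.525, 0.471], [-0.015, -0.679, -0.734]]
```

```bash
python3 - <<'E'
import cv2
for n in ['top','scene']:
    I=cv2.imread(f'pics/{n}.png'); cv2.imwrite(f'pics/{n}2.png',cv2.resize(I,(800,600),interpolation=cv2.INTER_CUBIC))
E
```

```text
(no output)
```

View pics/top2.png

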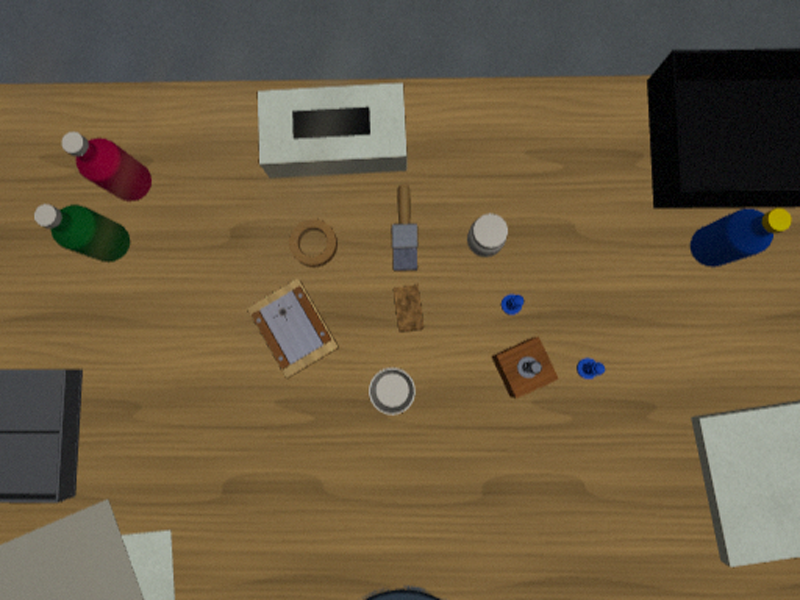

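View pics/scene2.png

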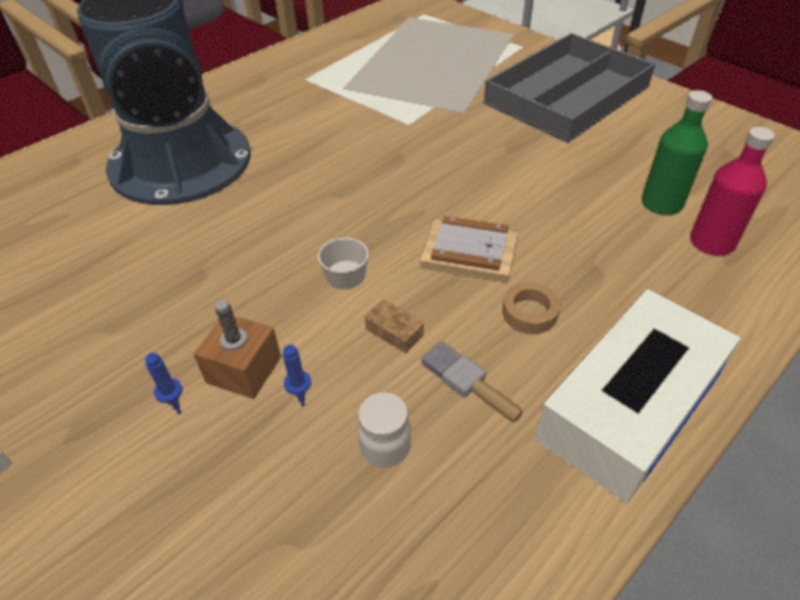

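The top view shows the stand with the punch flange at about (530,368) of the 800x600 picture, the drill spot at (283,312), and the blue look-alikes at (513,304) and (590,368). In the scene view the flange is at (232,338), the grip top at (223,303) and the spot at (489,244).

```bash
python3 - <<'E'
from h import *
C={}
for n in ['top','scene']:
    z=np.load(f'pics/{n}.npz'); C[n]=(z['I'],z['K'],z['Rw'],z['c'])
def T(a,b):
    s=1/1.5625
    o=[]
    for n,p in (('top',a),('scene',b)):
        I,K,Rw,c=C[n]; o.append((c,ray(K,Rw,c,(p[0]+.5)*s-.5,(p[1]+.5)*s-.5)))
    p=tri(o); return p.round(1), [round(float(np.linalg.norm(np.cross(p-c,d))),1) for c,d in o]
print('flange',T((529,368),(232,339))); print('griptop',T((536,367),(223,303))); print('spot',T((283,312),(489,244)))
print('blueA base/top', T((513,304),(303,403)),T((590,368),(178,411)))
s=1/1.5625
t=C['top'][1:]
for nm,p,z in [('stand corner',q,60) for q in [(492,354),(538,338),(557,375),(514,397)]]+[('board',q,18) for q in [(247,312),(299,280),(339,347),(288,377)]]+[('spot',(283,312),26),('flange',(529,368),65),('blueA',(513,304),40),('blueB',(590,368),40)]:
    print(nm,onz(*t,p[0]*s,p[1]*s,z).round(1))
# crops
a=C['top'][0]; sc=C['scene'][0]
f=lambda I,x,y,w=36:cv2.resize(I[y-w:y+w,x-w:x+w],(395,395),interpolation=cv2.INTER_CUBIC)
save('crops',np.hstack([f(a,339,235),f(sc,148,217)]))
E
```

```text
flange (array([ 462.1, -190.2,   64.5]), [0.7, 0.7])
griptop (array([ 463.9, -187.4,  127.8]), [0.9, 0.9])
spot (array([550.5, 187.3,  29. ]), [0.9, 0.9])
blueA base/top (array([ 564.3, -174.3,   17.6]), [3.5, 3.5]) (array([ 464.8, -288.3,   17.2]), [6.9, 6.9])
stand corner [ 482.3 -137.2   60. ]
stand corner [ 506.2 -206.7   60. ]
stand corner [ 450.9 -233.4   60. ]
stand corner [ 418.4 -168.6   60. ]
board [550.5 246.2  18. ]
board [601.8 163.5  18. ]
board [494.4  98.2  18. ]
board [447.4 178.5  18. ]
spot [549.6 186.8  26. ]
flange [ 461.4 -191.1   65. ]
blueA [ 559.7 -173.9   40. ]
blueB [ 461.2 -288.5   40. ]
```

View pics/crops.png

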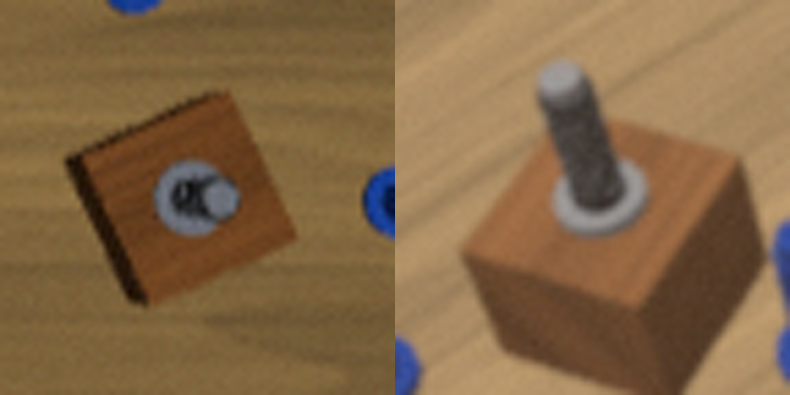

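Emit:
servo_tool:
  series:
    - {"travel":[0,0,0],"twist":0.1724}
    - {"travel":[0,0,0],"twist":0.1724}
    - {"travel":[0,0,0],"twist":0.1724}
    - {"travel":[0,0,0],"twist":0.1724}
    - {"travel":[0,0,0],"twist":0.1724}
    - {"travel":[0,0,0],"twist":0.1724}
    - {"travel":[0,0,0],"twist":0.1724}
  claw: 0.3
  force: 60

```text
clock: 0.98
tcp_pos: [186.7, 490.4, 230.9]
eef_rot: [0.709, 0.705, -0.0, 0.0]
ft_force: [-0.3, 0.4, -1.0]
grip_width: 55.6
gripper_force: 0.0
```

Emit:
servo_tool:
  series:
    - {"travel":[-57,23,0],"twist":0}
    - {"travel":[-57,23,0],"twist":0}
    - {"travel":[-57,23,0],"twist":0}
    - {"travel":[-57,23,0],"twist":0}
    - {"travel":[-57,23,0],"twist":0}
    - {"travel":[-57,23,0],"twist":0}
    - {"travel":[-57,23,0],"twist":0}
    - {"travel":[-57,23,0],"twist":0}

```text
clock: 1.98
tcp_pos: [371.2, 32.7, 231.4]
eef_rot: [0.707, 0.707, 0.0, 0.0]
ft_force: [1.1, 1.4, -0.6]
grip_width: 55.7
gripper_force: 0.0
```

```bash
python3 - <<'E'
from h import *
I,K,Rw,c=cam('wrist'); print(K[0,0],K[0,2],K[1,2],c.round(1),r.observe()['tcp_pos'],Rw.round(2).tolist()); 
for p in [(462,-190,60),(550,187,26)]: print(proj(K,Rw,c,p))
print(onz(K,Rw,c,0,0,30),onz(K,Rw,c,511,383,30))
E
```

```text
312.03175507416927 260.37092576119636 186.7075569663231 [370.6 107.8 375.3] [373.46704121  26.50503606 231.32981804] [[1.0, -0.0, 0.0], [0.0, -0.96, -0.29], [0.0, 0.29, -0.96]]
[333.21989239 340.68315222]
[439.82449794   7.67326637]
[116.85109836 192.53766563  30.        ] [ 731.5892876  -293.73812471   30.        ]
```

Emit:
servo_tool:
  series:
    - {"travel":[41,37,10],"twist":0}
    - {"travel":[41,37,10],"twist":0}
    - {"travel":[41,37,10],"twist":0}
    - {"travel":[41,37,10],"twist":0}
    - {"travel":[0,0,0],"twist":0}
    - {"travel":[0,0,0],"twist":0}

```text
clock: 2.78
tcp_pos: [518.2, 198.6, 190.6]
eef_rot: [0.707, 0.707, -0.001, -0.0]
ft_force: [-0.4, -0.6, -0.6]
grip_width: 55.8
gripper_force: 0.0
```

```bash
python3 - <<'E'
from h import *
I,K,Rw,c=cam('wrist'); print(c,r.observe()['tcp_pos'],proj(K,Rw,c,(550,187,26))); save('w1',I);np.savez('pics/w1.npz',I=I,K=K,Rw=Rw,c=c)
E
```

```text
[517.93318692 273.82837587 334.45663156] [518.14551466 198.18744362 191.14890678] [291.76497604 178.98437647]
```

Emit:
servo_tool:
  series:
    - {"travel":[0,40,0],"twist":0}
    - {"travel":[0,40,0],"twist":0}
    - {"travel":[0,0,0],"twist":0}
    - {"travel":[0,0,0],"twist":0}

```text
clock: 3.32
tcp_pos: [597.9, 197.9, 191.7]
eef_rot: [0.707, 0.707, -0.0, -0.0]
ft_force: [-0.4, 0.1, 0.1]
grip_width: 55.3
gripper_force: 0.0
```

```bash
python3 - <<'E'
from h import *
I,K,Rw,c=cam('wrist'); print(c,r.observe()['tcp_pos'],proj(K,Rw,c,(550,187,26))); save('w2',I);np.savez('pics/w2.npz',I=I,K=K,Rw=Rw,c=c)
z=np.load('pics/w1.npz'); u,v=map(int,proj(z['K'],z['Rw'],z['c'],(550,187,26))); A=z['I'][max(0,v-40):v+40,u-40:u+40]
u,v=map(int,proj(K,Rw,c,(550,187,26))); B=I[max(0,v-40):v+40,u-40:u+40]
f=lambda a:cv2.resize(a,(400,400),interpolation=cv2.INTER_NEAREST)
save('wc',np.hstack([f(A),f(B)]))
E
```

```text
[597.55148413 273.02411554 335.56142391] [597.74890958 198.05577926 191.81183942] [214.08110506 178.21182794]
```

View pics/wc.png

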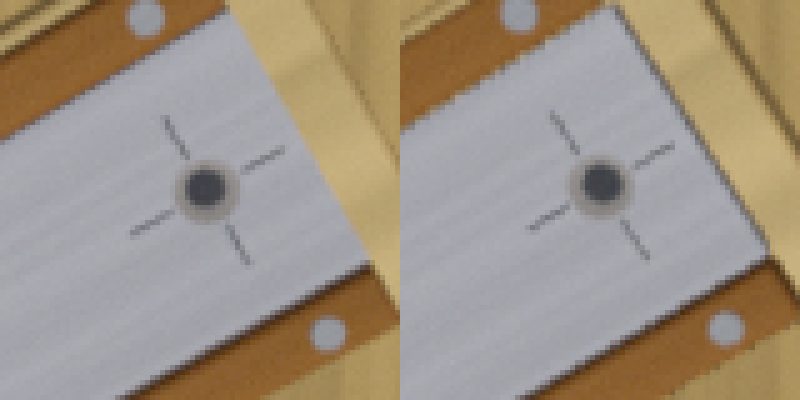

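The spot's dark floor is at crop (205,187) in the first view and (201,183) in the second, with its ring slightly larger around it; the plate and cleats are clear of obstructions.

```bash
python3 - <<'E'
from h import *
o=[]
for n in ['w1','w2']:
    z=np.load(f'pics/{n}.npz');I,K,Rw,c=[z[k] for k in ('I','K','Rw','c')]
    u,v=map(int,proj(K,Rw,c,(550,187,26))); g=I[v-9:v+5,u-7:u+8].astype(float); gray=g.mean(2)
    w=np.clip(130-gray,0,None); yy,xx=np.mgrid[v-9:v+5,u-7:u+8]
    w[gray>110]=0
    U,V=(w*xx).sum()/w.sum(),(w*yy).sum()/w.sum()
    print(n,U,V,'floor->',onz(K,Rw,c,U,V,23.2)); o.append((c,ray(K,Rw,c,U,V)))
print(tri(o))
E
```

```text
w1 291.56441795587114 175.27694648744608 floor-> [549.96402259 190.18581861  23.2       ]
w2 214.00826972010182 174.28015267175576 floor-> [549.68232736 190.44219004  23.2       ]
[549.84738717 190.61298592  24.32140616]
```

Emit:
servo_tool:
  series:
    - {"travel":[-62,-22,0],"twist":0}
    - {"travel":[-62,-22,0],"twist":0}
    - {"travel":[-62,-22,0],"twist":0}
    - {"travel":[-62,-22,0],"twist":0}
    - {"travel":[-62,-22,0],"twist":0}
    - {"travel":[-32,-10,0],"twist":0}
    - {"travel":[0,0,0],"twist":0}
    - {"travel":[0,0,0],"twist":0}

```text
clock: 4.38
tcp_pos: [483.9, -127.4, 191.8]
eef_rot: [0.707, 0.707, 0.0, 0.0]
ft_force: [0.3, -0.1, 0.4]
grip_width: 55.9
gripper_force: 0.0
```

```bash
python3 - <<'E'
from h import *
I,K,Rw,c=cam('wrist'); print(r.observe()['tcp_pos'],[proj(K,Rw,c,(462,-190,z)).round() for z in (65,125)]); np.savez('pics/w3.npz',I=I,K=K,Rw=Rw,c=c)
E
```

```text
[ 484.20261632 -127.03608321  191.67187993] [array([238., 241.]), array([232., 277.])]
```

Emit:
servo_tool:
  series:
    - {"travel":[-40,-40,0],"twist":0}
    - {"travel":[0,-40,0],"twist":0}
    - {"travel":[0,0,0],"twist":0}
    - {"travel":[0,0,0],"twist":0}

```text
clock: 4.92
tcp_pos: [405.3, -167.3, 191.7]
eef_rot: [0.707, 0.708, 0.0, 0.001]
ft_force: [-0.2, -0.9, 0.4]
grip_width: 55.1
gripper_force: 0.0
```

```bash
python3 - <<'E'
from h import *
I,K,Rw,c=cam('wrist'); print(r.observe()['tcp_pos'],[proj(K,Rw,c,(462,-190,z)).round() for z in (65,125)]); np.savez('pics/w4.npz',I=I,K=K,Rw=Rw,c=c)
z=np.load('pics/w3.npz'); save('w34',np.hstack([cv2.resize(q[y-70:y+70,x-70:x+70],(400,400),interpolation=cv2.INTER_NEAREST) for q,K,Rw,c in ((z['I'],z['K'],z['Rw'],z['c']),(I,K,Rw,c)) for x,y in [np.clip(proj(K,Rw,c,(462,-190,90)).astype(int),70,[442,314])] if print(x,y) is None]))
E
```

```text
[ 405.57154701 -167.38637333  191.55548786] [array([322., 202.]), array([337., 230.])]
235 254
327 211
```

View pics/w34.png

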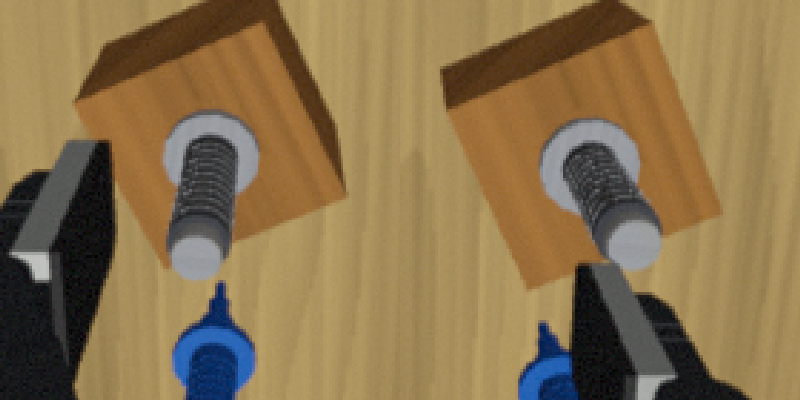

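The flange disc is centred at crop (212,157) in the first view and (190,166) in the second; the cap of the punch is at (197,257) and (235,244). The fingers straddle clear of the look-alikes.

```bash
python3 - <<'E'
from h import *
Z=[np.load(f'pics/{n}.npz') for n in ('w3','w4')]
O=[(165,184),(257,141)]
for nm,ps in {'flangetop':[(212,157),(190,166)],'cap':[(197,257),(235,244)]}.items():
    o=[]
    for z,of,p in zip(Z,O,ps):
        u,v=of[0]+p[0]/2.857-.5,of[1]+p[1]/2.857-.5
        print(nm,onz(z['K'],z['Rw'],z['c'],u,v,65).round(1)); o.append((z['c'],ray(z['K'],z['Rw'],z['c'],u,v)))
    print(tri(o).round(1))
I=Z[0]['I']
E
```

```text
flangetop [ 463.1 -187.2   65. ]
flangetop [ 462.9 -186.8   65. ]
[ 463.  -187.    64.9]
cap [ 457.1 -225.5   65. ]
cap [ 479.4 -214.1   65. ]
[ 462.9 -187.1  124.9]
```

Emit:
servo_tool:
  series:
    - {"travel":[-10,29,0],"twist":0}
    - {"travel":[-9.6,28.5,0],"twist":0}
    - {"travel":[0,0,0],"twist":0}
    - {"travel":[0,0,0],"twist":0}

```text
clock: 5.48
tcp_pos: [462.0, -186.8, 190.8]
eef_rot: [0.707, 0.708, -0.0, -0.001]
ft_force: [-0.2, -0.2, 1.2]
grip_width: 55.7
gripper_force: 0.0
```

Emit:
servo_tool:
  series:
    - {"travel":[0,0,30],"twist":0}
    - {"travel":[0,0,30],"twist":0}
    - {"travel":[0,0,25],"twist":0}
    - {"travel":[0,0,20],"twist":0}
    - {"travel":[0,0,10],"twist":0}
    - {"travel":[0,0,0],"twist":0}
    - {"travel":[0,0,0],"twist":0}
    - {"travel":[0,0,0],"twist":0}

```text
clock: 6.48
tcp_pos: [462.4, -187.6, 77.1]
eef_rot: [0.707, 0.707, 0.0, 0.001]
ft_force: [0.1, -1.0, -0.7]
grip_width: 55.4
gripper_force: 0.0
```

Emit:
servo_tool:
  series:
    - {"travel":[0,0,0],"twist":0}
    - {"travel":[0,0,0],"twist":0}
    - {"travel":[0,0,0],"twist":0}
    - {"travel":[0,0,0],"twist":0}
    - {"travel":[0,0,0],"twist":0}
    - {"travel":[0,0,0],"twist":0}
    - {"travel":[0,0,0],"twist":0}
  claw: -1
  force: 70

```text
clock: 7.35
tcp_pos: [462.1, -187.5, 76.6]
eef_rot: [0.707, 0.707, 0.0, 0.0]
ft_force: [-1.5, 0.3, 4.7]
grip_width: 16.4
gripper_force: 68.1
```

Emit:
servo_tool:
  series:
    - {"travel":[0,0,-8],"twist":0}
    - {"travel":[0,0,-16],"twist":0}
    - {"travel":[0,0,-20],"twist":0}
    - {"travel":[0,0,-20],"twist":0}
    - {"travel":[0,0,-11],"twist":0}
    - {"travel":[0,0,0],"twist":0}
    - {"travel":[0,0,0],"twist":0}
    - {"travel":[0,0,0],"twist":0}

```text
clock: 8.35
tcp_pos: [461.5, -187.3, 150.6]
eef_rot: [0.707, 0.707, -0.0, -0.001]
ft_force: [-0.2, -0.8, -2.1]
grip_width: 16.2
gripper_force: 68.3
```

```bash
python3 - <<'E'
from h import *
s=r.observe();print(s['tcp_pos'],s['ft_force'],s['torque'],s['grip_width'])
I,K,Rw,c=cam('wrist'); t=s['tcp_pos']
print([proj(K,Rw,c,t+[0.6,0.4,h]).round(1) for h in (-12,48)])
np.savez('pics/w5.npz',I=I,K=K,Rw=Rw,c=c,t=t)
J=cam('scene');np.savez('pics/s5.npz',I=J[0],K=J[1],Rw=J[2],c=J[3])
x,y=proj(*J[1:],t+[0,0,-20]).astype(int);print('scene',x,y)
f=lambda q,x,y,w:cv2.resize(q[max(0,y-w):y+w,max(0,x-w):x+w],(400,400),interpolation=cv2.INTER_NEAREST)
u,v=proj(K,Rw,c,t+[0,0,-10]).astype(int);v=min(v,314);print(u,v)
save('w5c',np.hstack([f(I,u,v,70),f(J[0],x,y,60)]))
E
```

```text
[ 461.48520605 -187.29479141  150.57968134] [-0.22739919 -0.79268124 -2.13434582] [-0.00770498 -0.04799316 -0.03242404] 16.155624767068925
[array([262.1, 233.5]), array([262.9, 305.4])]
scene 140 191
260 235
```

View pics/w5c.png

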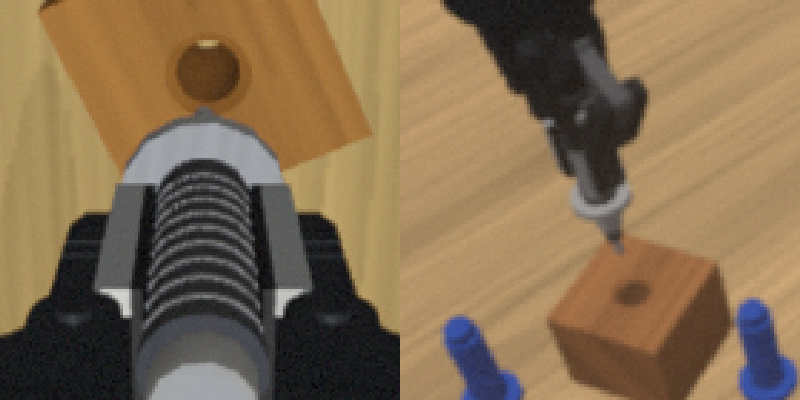

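The wrist view shows the tip showing beyond the flange at crop (205,106), the flange edges at about x=118 and 285 and the empty hole centred at (208,70). The scene view shows the tip end at (220,250), with the punch upright.

```bash
python3 - <<'E'
from h import *
z=np.load('pics/w5.npz');K,Rw,c,t=[z[k] for k in('K','Rw','c','t')]
s=np.load('pics/s5.npz'); 
px=lambda p,of,k:(of[0]+p[0]/k-.5,of[1]+p[1]/k-.5)
print('hole',onz(K,Rw,c,*px((208,70),(190,165),2.857),60).round(1),'tcp',t.round(1))
a=(c,ray(K,Rw,c,*px((205,106),(190,165),2.857)))
def atplane(c,d,i,val): return c+d*(val-c[i])/d[i]
print('tip wrist @y axis',atplane(*a,1,t[1]).round(1))
b=(s['c'],ray(s['K'],s['Rw'],s['c'],*px((220,250),(80,131),3.333)))
p=tri([a,b]);print('tip tri',p.round(1),[np.linalg.norm(np.cross(p-q,d)).round(1) for q,d in(a,b)])
# flange top disc in wrist: rows
I=z['I']; fz=t[2]-76.6+65
for L,Rr,row in ((118,285,185),(140,265,140)):
    print('flange x',[onz(K,Rw,c,*px((x,row),(190,165),2.857),fz).round(1)[:2] for x in (L,Rr)])
E
```

```text
hole [ 462.7 -186.1   60. ] tcp [ 461.5 -187.3  150.6]
tip wrist @y axis [ 461.8 -187.3   86. ]
tip tri [ 461.  -186.    92.5] [np.float64(1.2), np.float64(1.2)]
flange x [array([ 445.1, -184.2]), array([ 476.9, -184.2])]
flange x [array([ 449.4, -175. ]), array([ 472.9, -175. ])]
```

Emit:
servo_tool:
  series:
    - {"travel":[30,7,0],"twist":0}
    - {"travel":[55,13,0],"twist":0}
    - {"travel":[55,13,0],"twist":0}
    - {"travel":[55,13,0],"twist":0}
    - {"travel":[55,13,0],"twist":0}
    - {"travel":[55,13,0],"twist":0}
    - {"travel":[50,11.6,0],"twist":0}
    - {"travel":[22.3,5,0],"twist":0}

```text
clock: 9.45
tcp_pos: [550.6, 192.4, 150.7]
eef_rot: [0.706, 0.708, -0.0, -0.0]
ft_force: [0.3, 0.4, -1.6]
grip_width: 16.3
gripper_force: 68.3
```

Emit:
servo_tool:
  series:
    - {"travel":[0,0,20],"twist":0}
    - {"travel":[0,0,15],"twist":0}
    - {"travel":[0,0,5],"twist":0}
    - {"travel":[0,0,0],"twist":0}
    - {"travel":[0,0,0],"twist":0}
    - {"travel":[0,0,0],"twist":0}

```text
clock: 10.2
tcp_pos: [550.8, 189.8, 111.9]
eef_rot: [0.707, 0.707, 0.0, 0.0]
ft_force: [-0.9, 0.0, -1.4]
grip_width: 15.9
gripper_force: 68.4
```

```bash
python3 - <<'E'
from h import *
s=r.observe();print(s['tcp_pos'],s['ft_force'],s['torque'])
I,K,Rw,c=cam('wrist'); t=s['tcp_pos']
J=cam('scene');P=cam('top')
np.savez('pics/w6.npz',I=I,K=K,Rw=Rw,c=c,t=t,J=J[0])
print('spot proj wrist',proj(K,Rw,c,(549.8,190.5,23.2)),'scene',proj(*J[1:],(549.8,190.5,26)))
f=lambda q,x,y,w:cv2.resize(q[y-w:y+w,x-w:x+w],(400,400),interpolation=cv2.INTER_NEAREST)
u,v=proj(K,Rw,c,t+[0,0,-10]).astype(int);v=min(v,324)
x,y=proj(*J[1:],t+[0,0,-50]).astype(int);print(u,v,x,y)
save('w6c',np.hstack([f(I,u,v,60),f(J[0],x,y,40)]))
E
```

```text
[550.81026246 189.76399636 111.90269164] [-0.94354829  0.0263918  -1.42198973] [ 0.00339414 -0.03191465 -0.01437425]
spot proj wrist [259.26868042 190.26204655] scene [312.96779095 156.22408979]
260 235 314 144
```

View pics/w6c.png

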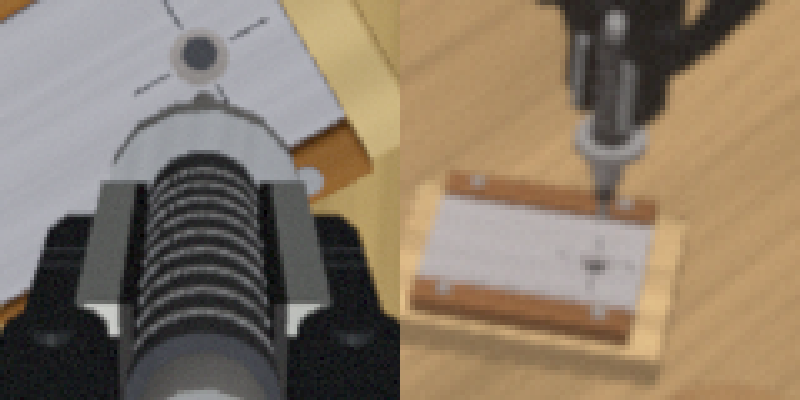

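The wrist view shows the spot at crop (199,52) and the tip at (204,97), about 1 mm too far in +x; the scene view shows the tip above the spot.

Emit:
servo_tool:
  series:
    - {"travel":[0.1,-0.5,10],"twist":0}
    - {"travel":[0.1,-0.4,7],"twist":0}
    - {"travel":[0,0,3],"twist":0}
    - {"travel":[0,0,0],"twist":0}
    - {"travel":[0,0,0],"twist":0}
    - {"travel":[0,0,0],"twist":0}

```text
clock: 11.1
tcp_pos: [549.7, 190.1, 91.5]
eef_rot: [0.707, 0.707, 0.0, 0.0]
ft_force: [0.6, 0.6, -2.1]
grip_width: 16.6
gripper_force: 68.4
```

```bash
python3 - <<'E'
from h import *
s=r.observe();print(s['tcp_pos'],s['ft_force'],s['torque'])
I,K,Rw,c=cam('wrist'); t=s['tcp_pos']
J=cam('scene');P=cam('top')
f=lambda q,x,y,w:cv2.resize(q[y-w:y+w,x-w:x+w],(400,400),interpolation=cv2.INTER_NEAREST)
u,v=260,195
x,y=proj(*J[1:],(550,190,36)).astype(int);print(u,v,x,y,proj(K,Rw,c,(549.8,190.5,23.2)),proj(*J[1:],(549.8,190.5,26)))
save('w7c',np.hstack([f(I,u,v,40),f(J[0],x,y,25)]))
E
```

```text
[549.71562021 190.08789761  91.53051146] [ 0.61163113  0.5638531  -2.06528911] [-0.00192561  0.00620925  0.06137991]
260 195 313 153 [260.80361094 199.28078608] [312.96779095 156.22408979]
```

View pics/w7c.png

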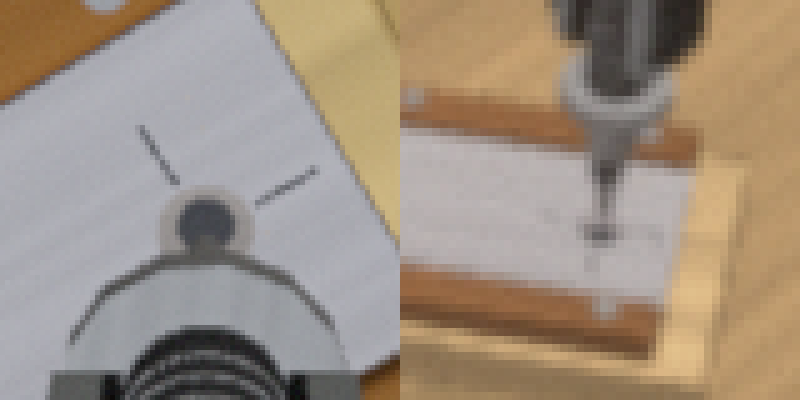

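The wrist view shows the tip at crop (206,238) just in front of the spot floor at (207,222), consistent with hovering about 5 mm above it; the scene view agrees. Alignment is good, so I descend.

Emit:
servo_tool:
  series:
    - {"travel":[0,0,1.5],"twist":0}
    - {"travel":[0,0,1.5],"twist":0}
    - {"travel":[0,0,0],"twist":0}
    - {"travel":[0,0,0],"twist":0}

```text
clock: 11.75
tcp_pos: [549.6, 190.0, 88.3]
eef_rot: [0.707, 0.707, -0.0, 0.0]
ft_force: [0.5, -0.5, -2.3]
grip_width: 16.5
gripper_force: 68.4
```

Emit:
servo_tool:
  series:
    - {"travel":[0,0,0.6],"twist":0}
    - {"travel":[0,0,0.4],"twist":0}
    - {"travel":[0,0,0],"twist":0}
    - {"travel":[0,0,0],"twist":0}

```text
clock: 12.25
tcp_pos: [549.5, 190.0, 87.3]
eef_rot: [0.707, 0.707, -0.0, 0.0]
ft_force: [0.2, -0.1, -1.8]
grip_width: 16.5
gripper_force: 68.4
```

Emit:
servo_tool:
  series:
    - {"travel":[0,0,0.5],"twist":0}
    - {"travel":[0,0,0.5],"twist":0}
    - {"travel":[0,0,0],"twist":0}

```text
clock: 12.62
tcp_pos: [549.5, 190.0, 86.2]
eef_rot: [0.707, 0.707, -0.0, 0.0]
ft_force: [0.5, -0.3, -3.0]
grip_width: 16.4
gripper_force: 68.4
```

Emit:
servo_tool:
  series:
    - {"travel":[0,0,0.4],"twist":0}
    - {"travel":[0,0,0.4],"twist":0}
    - {"travel":[0,0,0],"twist":0}

```text
clock: 13.0
tcp_pos: [549.5, 190.0, 85.5]
eef_rot: [0.707, 0.707, -0.0, 0.0]
ft_force: [-0.2, 1.5, -1.4]
grip_width: 16.5
gripper_force: 68.4
```

Emit:
servo_tool:
  series:
    - {"travel":[0,0,0.4],"twist":0}
    - {"travel":[0,0,0.4],"twist":0}
    - {"travel":[0,0,0],"twist":0}

```text
clock: 13.38
tcp_pos: [549.5, 190.0, 84.7]
eef_rot: [0.707, 0.707, -0.0, 0.0]
ft_force: [0.6, 0.2, -2.3]
grip_width: 16.3
gripper_force: 68.4
```

Emit:
servo_tool:
  series:
    - {"travel":[0,0,0.4],"twist":0}
    - {"travel":[0,0,0.4],"twist":0}
    - {"travel":[0,0,0],"twist":0}

```text
clock: 13.75
tcp_pos: [549.5, 190.0, 83.8]
eef_rot: [0.707, 0.707, -0.0, -0.0]
ft_force: [0.5, 1.0, -1.7]
grip_width: 16.6
gripper_force: 68.4
```

Emit:
servo_tool:
  series:
    - {"travel":[0,0,0.4],"twist":0}
    - {"travel":[0,0,0.4],"twist":0}
    - {"travel":[0,0,0],"twist":0}

```text
clock: 14.12
tcp_pos: [549.5, 190.0, 83.0]
eef_rot: [0.707, 0.707, -0.0, 0.0]
ft_force: [0.4, 0.4, -1.7]
grip_width: 16.2
gripper_force: 68.4
```

Emit:
servo_tool:
  series:
    - {"travel":[0,0,0.4],"twist":0}
    - {"travel":[0,0,0.4],"twist":0}
    - {"travel":[0,0,0],"twist":0}

```text
clock: 14.5
tcp_pos: [549.6, 190.0, 82.4]
eef_rot: [0.707, 0.707, 0.0, 0.0]
ft_force: [-0.5, 0.3, 0.7]
grip_width: 16.6
gripper_force: 68.5
```

Emit:
servo_tool:
  series:
    - {"travel":[0,0,0.4],"twist":0}
    - {"travel":[0,0,0],"twist":0}

```text
clock: 14.75
tcp_pos: [549.6, 190.1, 82.0]
eef_rot: [0.707, 0.707, 0.0, 0.0]
ft_force: [-0.1, -0.3, 1.6]
grip_width: 16.7
gripper_force: 68.5
```

Emit:
servo_tool:
  series:
    - {"travel":[0,0,0.4],"twist":0}
    - {"travel":[0,0,0],"twist":0}

```text
clock: 15.0
tcp_pos: [549.7, 190.1, 81.7]
eef_rot: [0.707, 0.707, 0.0, 0.0]
ft_force: [-0.5, -0.1, 2.3]
grip_width: 16.2
gripper_force: 68.6
```

Emit:
servo_tool:
  series:
    - {"travel":[0,0,0.4],"twist":0}
    - {"travel":[0,0,0],"twist":0}

```text
clock: 15.25
tcp_pos: [549.7, 190.1, 81.3]
eef_rot: [0.707, 0.707, 0.0, 0.0]
ft_force: [-0.6, -0.8, 4.1]
grip_width: 16.8
gripper_force: 68.7
```

Emit:
servo_tool:
  series:
    - {"travel":[0,0,0.3],"twist":0}
    - {"travel":[0,0,0],"twist":0}

```text
clock: 15.5
tcp_pos: [549.7, 190.1, 81.0]
eef_rot: [0.707, 0.707, 0.0, 0.0]
ft_force: [-1.4, 0.3, 5.1]
grip_width: 16.6
gripper_force: 68.7
```

Emit:
servo_tool:
  series:
    - {"travel":[0,0,0.3],"twist":0}
    - {"travel":[0,0,0],"twist":0}

```text
clock: 15.75
tcp_pos: [549.7, 190.1, 80.8]
eef_rot: [0.707, 0.707, 0.0, 0.0]
ft_force: [-1.7, -0.0, 6.6]
grip_width: 16.2
gripper_force: 68.7
```

Net is about 8.5 N; continuing with small steps.

Emit:
servo_tool:
  series:
    - {"travel":[0,0,0.25],"twist":0}
    - {"travel":[0,0,0],"twist":0}

```text
clock: 16.0
tcp_pos: [549.7, 190.1, 80.6]
eef_rot: [0.707, 0.707, 0.0, 0.0]
ft_force: [-1.1, -0.7, 7.3]
grip_width: 16.2
gripper_force: 68.8
```

Emit:
servo_tool:
  series:
    - {"travel":[0,0,0.25],"twist":0}
    - {"travel":[0,0,0],"twist":0}

```text
clock: 16.25
tcp_pos: [549.7, 190.1, 80.4]
eef_rot: [0.707, 0.707, 0.0, 0.0]
ft_force: [-1.2, -0.3, 8.2]
grip_width: 16.5
gripper_force: 68.9
```

Emit:
servo_tool:
  series:
    - {"travel":[0,0,0.25],"twist":0}
    - {"travel":[0,0,0],"twist":0}

```text
clock: 16.5
tcp_pos: [549.8, 190.1, 80.2]
eef_rot: [0.707, 0.707, 0.0, 0.0]
ft_force: [-1.0, -0.7, 8.1]
grip_width: 16.3
gripper_force: 69.0
```

Emit:
servo_tool:
  series:
    - {"travel":[0,0,0.25],"twist":0}
    - {"travel":[0,0,0],"twist":0}

```text
clock: 16.75
tcp_pos: [549.8, 190.1, 80.1]
eef_rot: [0.707, 0.707, 0.0, 0.0]
ft_force: [-2.0, -0.4, 7.7]
grip_width: 16.6
gripper_force: 69.1
```

Emit:
servo_tool:
  series:
    - {"travel":[0,0,0.25],"twist":0}
    - {"travel":[0,0,0],"twist":0}

```text
clock: 17.0
tcp_pos: [549.8, 190.1, 79.9]
eef_rot: [0.707, 0.707, 0.0, 0.0]
ft_force: [-1.7, -0.2, 10.1]
grip_width: 16.4
gripper_force: 69.2
```

Emit:
servo_tool:
  series:
    - {"travel":[0,0,0.25],"twist":0}
    - {"travel":[0,0,0],"twist":0}

```text
clock: 17.25
tcp_pos: [549.8, 190.2, 79.7]
eef_rot: [0.707, 0.707, 0.0, 0.0]
ft_force: [-2.3, -0.5, 9.8]
grip_width: 16.4
gripper_force: 69.3
```

Emit:
servo_tool:
  series:
    - {"travel":[0,0,0.25],"twist":0}
    - {"travel":[0,0,0],"twist":0}

```text
clock: 17.5
tcp_pos: [549.8, 190.2, 79.5]
eef_rot: [0.707, 0.707, 0.0, 0.0]
ft_force: [-2.0, -1.4, 11.1]
grip_width: 16.4
gripper_force: 69.4
```

Emit:
servo_tool:
  series:
    - {"travel":[0,0,0.25],"twist":0}
    - {"travel":[0,0,0],"twist":0}

```text
clock: 17.75
tcp_pos: [549.7, 190.1, 78.8]
eef_rot: [0.707, 0.707, 0.0, 0.0]
ft_force: [-0.7, -0.6, 4.2]
grip_width: 16.3
gripper_force: 69.4
```

Snapped: the force dropped by about 7 N. Lifting straight off.

Emit:
servo_tool:
  series:
    - {"travel":[0,0,-2],"twist":0}
    - {"travel":[0,0,-5],"twist":0}
    - {"travel":[0,0,-15],"twist":0}
    - {"travel":[0,0,-25],"twist":0}
    - {"travel":[0,0,-20],"twist":0}
    - {"travel":[0,0,-5],"twist":0}
    - {"travel":[0,0,0],"twist":0}
    - {"travel":[0,0,0],"twist":0}

```text
clock: 18.75
tcp_pos: [549.1, 189.9, 149.7]
eef_rot: [0.707, 0.707, -0.001, -0.0]
ft_force: [-0.2, -0.3, -2.6]
grip_width: 16.3
gripper_force: 68.5
```

Emit:
servo_tool:
  series:
    - {"travel":[-30,-7,0],"twist":0}
    - {"travel":[-55,-13,0],"twist":0}
    - {"travel":[-55,-13,0],"twist":0}
    - {"travel":[-55,-13,0],"twist":0}
    - {"travel":[-55,-13,0],"twist":0}
    - {"travel":[-55,-13,0],"twist":0}
    - {"travel":[-50,-11,0],"twist":0}
    - {"travel":[-22,-4.5,0],"twist":0}

```text
clock: 19.75
tcp_pos: [460.9, -189.2, 149.9]
eef_rot: [0.708, 0.706, -0.0, -0.0]
ft_force: [0.6, 0.4, -2.5]
grip_width: 16.2
gripper_force: 68.5
```

Emit:
servo_tool:
  series:
    - {"travel":[0,0,0],"twist":0}
    - {"travel":[0,0,0],"twist":0}
    - {"travel":[0,0,0],"twist":0}

```text
clock: 20.12
tcp_pos: [462.2, -186.0, 150.3]
eef_rot: [0.707, 0.708, -0.0, -0.0]
ft_force: [-0.0, 0.1, -1.3]
grip_width: 16.5
gripper_force: 68.5
```

```bash
python3 - <<'E'
from h import *
s=r.observe();print(s['tcp_pos'],s['ft_force'],s['torque'],s['grip_width'])
I,K,Rw,c=cam('wrist'); t=s['tcp_pos']
np.savez('pics/w8.npz',I=I,K=K,Rw=Rw,c=c,t=t)
J=cam('scene'); x,y=proj(*J[1:],t+[0,0,-20]).astype(int);print('scene',x,y)
f=lambda q,x,y,w:cv2.resize(q[y-w:y+w,x-w:x+w],(400,400),interpolation=cv2.INTER_NEAREST)
save('w8c',np.hstack([f(I,260,235,70),f(J[0],x,y,50)]))
E
```

```text
[ 462.22464369 -186.01174701  150.34093632] [-0.0161049   0.06938735 -1.32228946] [ 0.03420663  0.03205415 -0.05006779] 16.544238796823183
scene 141 191
```

View pics/w8c.png

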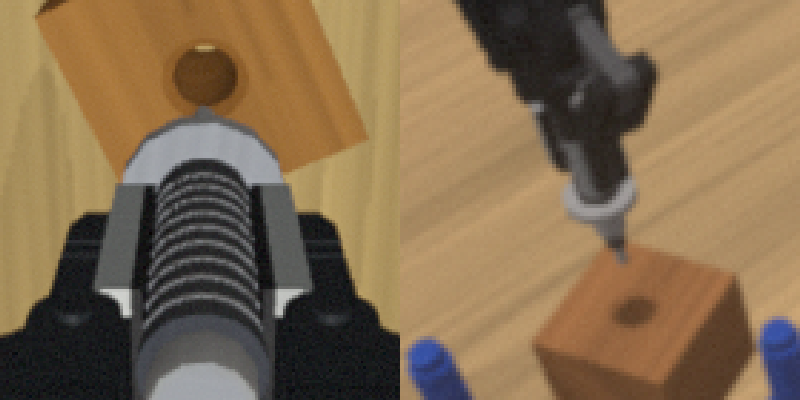

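The mark is struck, the punch sits unchanged in the grip (flange centre at crop x=204), and the hole is centred at (206,74), so only a sub-millimetre correction is needed.

Emit:
servo_tool:
  series:
    - {"travel":[-0.7,0.6,10],"twist":0}
    - {"travel":[0,0,15],"twist":0}
    - {"travel":[0,0,13],"twist":0}
    - {"travel":[0,0,10],"twist":0}
    - {"travel":[0,0,0],"twist":0}
    - {"travel":[0,0,0],"twist":0}

```text
clock: 20.98
tcp_pos: [462.9, -187.8, 102.7]
eef_rot: [0.707, 0.707, 0.0, 0.0]
ft_force: [0.4, 0.6, -2.1]
grip_width: 16.3
gripper_force: 68.5
```

Emit:
servo_tool:
  series:
    - {"travel":[0,0,4],"twist":0}
    - {"travel":[0,0,4],"twist":0}
    - {"travel":[0,0,4],"twist":0}
    - {"travel":[0,0,0],"twist":0}

```text
clock: 21.48
tcp_pos: [462.5, -187.6, 90.2]
eef_rot: [0.707, 0.707, -0.0, -0.0]
ft_force: [0.5, -0.8, -2.2]
grip_width: 16.5
gripper_force: 68.5
```

Emit:
servo_tool:
  series:
    - {"travel":[0,0,4],"twist":0}
    - {"travel":[0,0,4],"twist":0}
    - {"travel":[0,0,3],"twist":0}
    - {"travel":[0,0,1],"twist":0}
    - {"travel":[0,0,0],"twist":0}

```text
clock: 22.1
tcp_pos: [462.7, -187.7, 78.5]
eef_rot: [0.707, 0.707, -0.0, -0.0]
ft_force: [-0.2, -0.2, -2.0]
grip_width: 16.1
gripper_force: 68.5
```

Emit:
servo_tool:
  series:
    - {"travel":[0,0,0.6],"twist":0}
    - {"travel":[0,0,0.6],"twist":0}
    - {"travel":[0,0,0],"twist":0}

```text
clock: 22.48
tcp_pos: [462.7, -187.7, 77.3]
eef_rot: [0.707, 0.707, -0.0, 0.0]
ft_force: [0.0, 0.2, -2.8]
grip_width: 16.6
gripper_force: 68.5
```

Emit:
servo_tool:
  series:
    - {"travel":[0,0,0.5],"twist":0}
    - {"travel":[0,0,0],"twist":0}
    - {"travel":[0,0,0],"twist":0}

```text
clock: 22.85
tcp_pos: [462.7, -187.7, 76.9]
eef_rot: [0.707, 0.707, -0.0, 0.0]
ft_force: [-0.5, 0.3, -2.0]
grip_width: 16.4
gripper_force: 68.5
```

Emit:
servo_tool:
  series:
    - {"travel":[0,0,0.4],"twist":0}
    - {"travel":[0,0,0],"twist":0}
    - {"travel":[0,0,0],"twist":0}

```text
clock: 23.22
tcp_pos: [462.8, -187.7, 76.6]
eef_rot: [0.707, 0.707, 0.0, 0.0]
ft_force: [-1.5, 0.8, 3.6]
grip_width: 16.5
gripper_force: 68.7
```

Seated at the original height with contact; releasing.

Emit:
servo_tool:
  series:
    - {"travel":[0,0,0],"twist":0}
    - {"travel":[0,0,0],"twist":0}
    - {"travel":[0,0,0],"twist":0}
    - {"travel":[0,0,0],"twist":0}
    - {"travel":[0,0,0],"twist":0}
    - {"travel":[0,0,0],"twist":0}
  claw: 0.3

```text
clock: 23.98
tcp_pos: [462.7, -187.7, 76.4]
eef_rot: [0.707, 0.707, -0.0, 0.0]
ft_force: [1.0, -0.6, -0.1]
grip_width: 55.7
gripper_force: 0.0
```

Emit:
servo_tool:
  series:
    - {"travel":[0,0,-10],"twist":0}
    - {"travel":[0,0,-25],"twist":0}
    - {"travel":[0,0,-30],"twist":0}
    - {"travel":[0,0,-30],"twist":0}
    - {"travel":[0,0,-30],"twist":0}
    - {"travel":[30,0,-10],"twist":0}
    - {"travel":[25,0,0],"twist":0}
    - {"travel":[0,0,0],"twist":0}

```text
clock: 24.98
tcp_pos: [462.7, -131.6, 212.3]
eef_rot: [0.706, 0.708, 0.0, 0.0]
ft_force: [-0.5, 0.6, 1.0]
grip_width: 55.5
gripper_force: 0.0
```

```bash
python3 - <<'E'
from h import *
s=r.observe();print(s['tcp_pos'],s['ft_force'],s['grip_width'])
I,K,Rw,c=cam('wrist'); J=cam('scene')
f=lambda q,x,y,w:cv2.resize(q[y-w:y+w,x-w:x+w],(400,400),interpolation=cv2.INTER_NEAREST)
u,v=proj(K,Rw,c,(463,-187,90)).astype(int);print(u,v,proj(K,Rw,c,(463,-187,65)),proj(K,Rw,c,(463,-187,125)))
save('w9c',np.hstack([f(I,u,v,60),f(J[0],148,217,45)]))
E
```

```text
[ 462.72769247 -131.62075656  212.32713674] [-0.46271537  0.59670406  1.04019376] 55.47072313472554
260 236 [260.56159755 225.25919664] [260.7480804  255.00878347]
```

View pics/w9c.png

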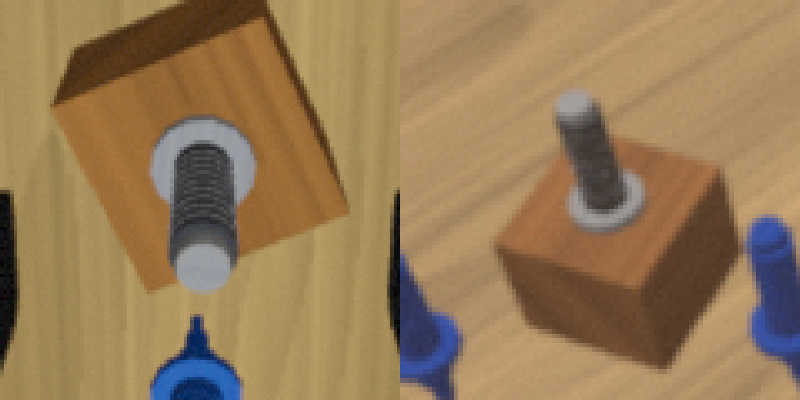

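The punch stands upright in its stand: flange centre at crop (203,165), cap at (203,267), as at the start. The gripper is clear, so I hand the job in.

```bash
python3 -c "
from h import *
print(finish_job())"
```

```text
the job is handed in; nothing more can be done
None
```

The punch snapped in the drill spot at about 13 N (judged from the force drop; I did not photograph the mark), and it is back upright in its stand, released, with the job handed in at about 25 s.

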